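Load the bench press die

ROBOT

A 6-joint arm with a two-finger parallel gripper is mounted at the origin on a cart in front of the work surface, level with it; the furniture and walls round the work are solid. World frame = base frame: x ahead of the robot, y to its left, z up, the work surface at z = 0. Lengths are in m, angles in degrees, forces in N, time in s.
With the tool pointing down it reaches from about 0.375 to 0.975 m from the base axis. Payload 3.8 kg.
Tool frame: the origin (TCP) lies at the very end of the fingers, on their centre line; the grasp point (between the pads) lies r.grip_depth behind it (r.grip_depth is the distance from the TCP to the grasp point, in m); z points along the fingers, y is the line along which they close (so a half turn about z gives the same grasp; the last joint's range is limited). The gripper opens to 88 mm and grips with 3 to 60 N. Pads are 18 mm wide; open, the fingers measure 123 mm over their backs; the gripper's body (75 mm by 187 mm) begins 45 mm behind the grasp point.
Start: joints at [68.703, 15.12, 91.902, -0, 72.978, -2.114], TCP at [0.222, 0.638, 0.239] pointing down, gripper open.
Joint ranges: [-150.88, 150.88], [-54.13, 125.18], [17.81, 147.31], [-75.09, 255.09], [0, 152.58], [-146.25, 146.25]. Speed limits (degrees/s): [147.25, 147.25, 180, 180, 180, 180].

INTERFACE

Orientations are given as [roll, pitch, yaw] about the fixed x, y, z axes, in that order (R = Rz(yaw) Ry(pitch) Rx(roll)).
In Python, from bench import r gives the robot as it stands.
- The arm moves only by the tool shift_gripper, called after "Emit:" by a JSON object that holds its "name" and its "arguments", one argument or row to a line. Schema: {"type":"object","properties":{"plan":{"type":"string"},"grip_n":{"type":"number"},"only":{"type":"string"},"quiet":{"type":"boolean"},"lines":{"type":"string"}},"required":["plan"],"additionalProperties":false}. plan is a string of 1 to 5 rows, one to a line, with the numbers parted by commas; each row has 5 numbers: the opening from 0.0 (shut) to 1.0 (fully open), then dx, dy, dz in mm, then a turn about the tool's z in units of 4 degrees; each row shifts and turns the commanded pose from where the row before left it, along the tool's axes as they then stand; what a row does not reach is not made up. A row lasts 1/10 s, in which the tool goes at most 0.05 m and 8.59 degrees, less where a joint would pass 70% of its speed; a pose out of reach is approached as far as the arm can. The fingers move at their own pace and stop on an object; grip_n is the grip in N (left out, the last holds). Time passes only in rows, so rows that do not move let the fingers close. The tool returns the time, the measured TCP pose, the force, the opening and the grip force at its end. only (a regular expression) keeps the lines of the reply that match it, lines (a string "A,B") keeps lines A to B, and quiet returns only ok. Input that does not fit is refused with a message, and nothing moves.
- r.observe(): the state, without advancing time (a new reading comes with each control period).
- r.snapshot(name): name is "scene" or "top"; returns a dict with "pixels" (420x560x3 uint8, red, green, blue), "fx", "fy", "cx", "cy" (pixels), "cam_to_world" (4x4, takes a point from camera to world coordinates). Camera axes: x right, y up, looking along -z (the intrinsics and any distortion apply to the point x, -y, -z); pixel columns grow to the right and rows downward; lengths in m; the calibration is good to about 2 mm. A picture is of the moment at which its call begins. There is no depth.
- r.sign_off(): hands the job in; it is judged then, once.
The state is a dict: "time": time; "q": joint angles; "qvel": joint speeds; "joint_efforts": joint torques, N m; "ee_pos": TCP position; "orientation": TCP orientation; "wrist_force": force on the tool from outside, world axes, zero at the start; "torque": the same for the moment, N m; "gripper_width": opening from 0.0 (shut) to 1.0 (fully open); "finger_force": force on a finger pad.
Only numpy, scipy, OpenCV 4.12 (cv2) and the standard library are available. Lean on these libraries where they do the work, as an engineer would, in place of code of your own. Each camera call takes 0.05 s, during which the arm holds its last target. There are 200 camera calls.

TASK

Draw the press's die sledge right out to its front stop, lay the blank that matches the die cavity flat in the cavity, fully seated, and let go of it. Then push the sledge fully home under the press head with the blank still seated. Leave the other blanks and everything else lying about where they are.

Things in the scene. Friction and masses are not known exactly. Their poses are not given: they have to be found in the camera images.
- press: Grey bench press, fixed. Origin: on the worktop under the cavity's drawn-out position; x = the way the sledge goes in (away from the robot), z up. In mm: base x -115..205, y -80..80, rails to z 30; head beam x 85..175, y -125..125, z 100..140, cylinder on top to z 169; columns (24 diameter) at x 130, y +-100; punch face under the head at z 74.
- sledge (a joint): Position of the die sledge in m: 0 = fully home under the press head (rear stop), 0.13 = drawn fully out towards the robot (front stop). It starts nearly home. It slides only along the press's x axis, with about 2.5 N friction, and stays where it is left.
- grip_post (a point): Centre of the top of the sledge's grip post: upright round steel, 22 mm diameter, standing 50 mm above the sledge plate; its top is 76 mm above the worktop. It stands 115 mm in front of the cavity centre and moves with the sledge; it is 70 mm (home) to 200 mm (out) in front of the press head's front face. Axes as the press's.
- cavity (a point): Centre of the floor of the square cavity in the dark steel die block on the sledge, 40 mm above the worktop. Cavity 63 x 63 mm, 8 mm deep, 3 mm chamfer round its mouth, sides along this frame's x and y (axes as the press's). Die block 110 x 110 mm, its top 48 mm above the worktop. Sledge home: under the press head; sledge out: 85 mm in front of it.
- square_blank: Square aluminium blank, 60 x 60 x 24 mm thick, about 0.2 kg, lying flat on the worktop. Origin: centre of its underside; sides along its x and y, z up. It is the only one that fits the cavity; seated, its underside lies on the cavity floor and it stands 16 mm proud of the die block, 10 mm below the punch.
- round_blank: Round aluminium blank, 68 mm diameter, 24 thick, lying flat (does not fit). Origin: centre of its underside.
- hex_blank: Hexagonal aluminium blank, 64 mm across flats, 24 thick, lying flat (does not fit). Origin: centre of its underside.
- gear: Bystander: grey spur gear, 60 mm across, 22 high, lying flat (mm). Origin: centre of its underside.
- motor: Bystander: small grey electric motor, 62 x 112 x 72 high (mm). Origin: centre of its underside.
- air_cylinder: Bystander: grey pneumatic cylinder, 31 x 140 x 42 high, lying (mm). Origin: centre of its underside.
- spanner: Bystander: open-ended spanner, 30 x 178 x 5, lying flat (mm). Origin: centre of its underside.
- spray_can: Bystander: upright plastic bottle of spray-can shape, 52 diameter, 158 high (mm). Origin: centre of its underside.
- tape_roll: Bystander: roll of yellow tape, 68 diameter, 19 high, lying flat (mm). Origin: centre of its underside.
- jaw_block: Bystander: grey cast gripper jaw block, 50 x 79 x 40 high (mm). Origin: centre of its underside.

How it is judged:
By the outcome, as a careful person would: the job done as asked, in the order asked, and still so for the second after the job is handed in, with the robot touching nothing.
It also fails if it takes over 72 s, if anything falls off the work surface, if the arm or the gripper's body presses on something with over 40 N, if the wrist force passes 120 N, or if a joint passes its speed limit or range.

## Working session

There is one attempt and no reset: what is moved stays moved. The work goes in short steps, Python scripts to look and compute and a tool call to move; the robot and the scene stay as the last step left them, time stands still between calls to the robot, and variables do not carry over. Pictures are saved under pics/ and viewed, at most 10 in all, crops included, and the job is handed in when it is done.

```bash
ls; mkdir -p pics; python3 - <<'E'
from bench import r
import cv2,numpy as np
print(r.grip_depth); o=r.observe(); print(o)
for n in("scene","top"):
    s=r.snapshot(n); cv2.imwrite(f"pics/{n}0.png",s["pixels"][:,:,::-1]); print(n,s["fx"],s["fy"],s["cx"],s["cy"],np.round(s["cam_to_world"],4).tolist(),[k for k in s])
E
```

```text
bench.py
pics
0.0187
{'time': 0.0, 'q': array([ 6.87042905e+01,  1.51669891e+01,  9.19801208e+01, -2.85471346e-04,
        7.29784362e+01, -2.11229081e+00]), 'qvel': array([ 0.12742931,  0.02674663,  0.05916466, -0.06618662,  0.04545911,
       -0.09471112]), 'joint_efforts': array([ 3.09053676e-04, -5.02105093e+01, -3.56874025e+01,  7.26460596e-02,
        2.94265256e-02, -1.99428437e-04]), 'ee_pos': array([0.22152455, 0.63686315, 0.23742421]), 'orientation': array([-1.79874529e+02, -4.35478535e-03,  1.60816660e+02]), 'wrist_force': array([-0.24522134, -0.4689589 , -0.16591762]), 'torque': array([0.05014983, 0.01520247, 0.01498124]), 'finger_force': 0.0, 'gripper_width': 0.9991291103437548}
scene 432.714868701081 432.714868701081 274.9170696884842 209.3919306784977 [[0.5911, 0.4735, -0.653, -0.2772], [-0.8066, 0.3481, -0.4777, -0.618], [0.0011, 0.8091, 0.5877, 0.793], [0.0, 0.0, 0.0, 1.0]] ['pixels', 'fx', 'fy', 'cx', 'cy', 'cam_to_world']
top 396.6271806758089 396.6271806758089 278.22721821274246 210.59056996677467 [[0.0432, 0.9776, -0.206, 0.3045], [-0.9991, 0.0421, -0.0096, -0.0422], [-0.0007, 0.2063, 0.9785, 1.2095], [0.0, 0.0, 0.0, 1.0]] ['pixels', 'fx', 'fy', 'cx', 'cy', 'cam_to_world']
```

View pics/top0.png

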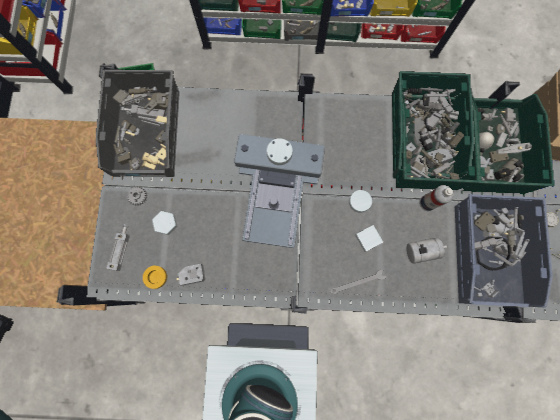

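View pics/scene0.png

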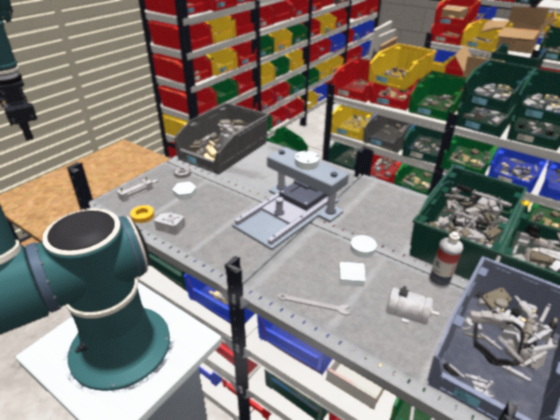

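```bash
python3 - <<'E'
import cv2
a=cv2.imread("pics/top0.png")
c=a[125:255,225:395]; cv2.imwrite("pics/c1.png",cv2.resize(c,None,fx=4.5,fy=4.5,interpolation=cv2.INTER_CUBIC))
E
```

```text
(no output)
```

View pics/c1.png

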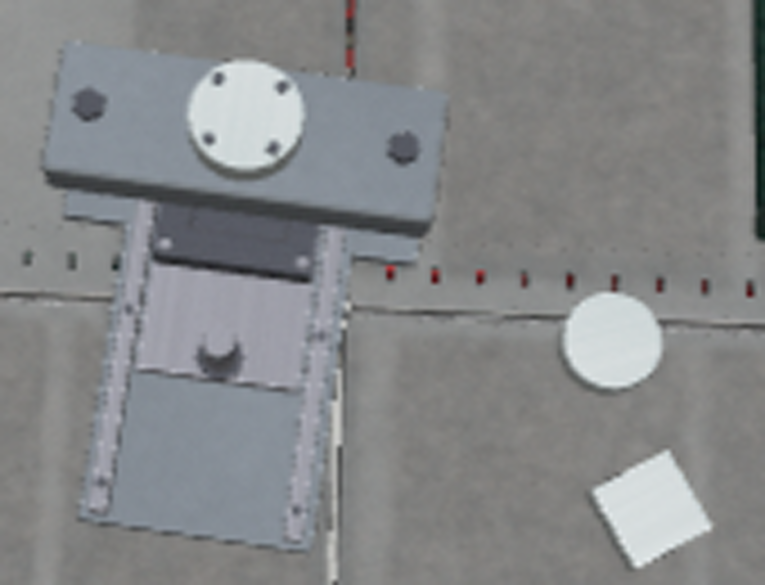

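```bash
cat > h.py <<'E'
import numpy as np,cv2
from scipy.optimize import least_squares
def proj(s,P):
    T=np.linalg.inv(s["cam_to_world"]); p=np.atleast_2d(P)@T[:3,:3].T+T[:3,3]
    return np.c_[s["cx"]+s["fx"]*p[:,0]/-p[:,2], s["cy"]-s["fy"]*p[:,1]/-p[:,2]]
def ray(s,uv,z):
    uv=np.atleast_2d(np.float64(uv)); d=np.c_[(uv[:,0]-s["cx"])/s["fx"],-(uv[:,1]-s["cy"])/s["fy"],-np.ones(len(uv))]
    M=s["cam_to_world"]; d=d@M[:3,:3].T; o=M[:3,3]; return o+d*((z-o[2])/d[:,2:])
def place(p,P):
    c,s=np.cos(p[2]),np.sin(p[2]); P=np.array(P,float); return np.c_[p[0]+c*P[:,0]-s*P[:,1],p[1]+s*P[:,0]+c*P[:,1],P[:,2]]
E
python3 - <<'E'
from h import *
from bench import r
S=r.snapshot("top"); C=r.snapshot("scene")
f=lambda a:(np.array(a,float)+.5)/4.5-.5+[225,125]
M=[[.085,.125,.14],[.085,-.125,.14],[.175,.125,.14],[.175,-.125,.14],[.13,0,.169],[.13,.1,.145],[.13,-.1,.145],[-.115,.08,.01],[-.115,-.08,.01]]
uv=f([[48,170],[430,220],[67,40],[447,95],[246,116],[89,104],[403,148],[80,518],[310,549]])
s=least_squares(lambda p:(proj(S,place(p,M))-uv).ravel(),[.6,0,0],loss='soft_l1')
print("press",s.x,np.degrees(s.x[2])); print(np.round(proj(S,place(s.x,M))-uv,1).tolist())
print("scene cam press pts",np.round(proj(C,place(s.x,M)),1).tolist())
post=ray(S,f([[219,345]]),.076)[0]; c,q=np.cos(s.x[2]),np.sin(s.x[2])
d=post[:2]-s.x[:2]; print("post",post,"press frame",c*d[0]+q*d[1],-q*d[0]+c*d[1],"expect x -0.115..0.015")
for n,I,roi in(("top",S,(340,400,185,260)),("scene",C,(330,385,230,290))):
    g=cv2.cvtColor(I["pixels"],cv2.COLOR_RGB2GRAY); x0,x1,y0,y1=roi
    g=cv2.resize(g[y0:y1,x0:x1],None,fx=4,fy=4,interpolation=cv2.INTER_CUBIC); m=(g>185).astype(np.uint8)
    for k in cv2.findContours(m,0,1)[0]:
        if cv2.contourArea(k)<1500: continue
        P=(k[:,0]+.5)/4-.5+[x0,y0]; W=ray(I,P,.024)[:,:2]
        b=cv2.minAreaRect((W*1000).astype(np.float32)); print(n,b,np.sqrt(cv2.contourArea((W*1000).astype(np.float32))))
E
```

```text
press [ 0.56671798 -0.01469587 -0.0999664 ] -5.727652976504529
[[-2.0, -0.1], [0.9, 0.9], [-1.0, -0.8], [0.9, -1.3], [0.1, -0.7], [0.1, 0.2], [0.2, -0.0], [-0.6, 0.5], [0.4, 1.1]]
scene cam press pts [[267.0, 155.3], [332.7, 184.6], [285.9, 145.3], [350.9, 172.2], [308.1, 155.0], [282.6, 151.3], [335.0, 173.7], [232.4, 223.9], [272.7, 247.9]]
post [ 0.57045564 -0.01537694  0.076     ] press frame 0.003786975957967119 -0.0003046540974131279 expect x -0.115..0.015
top ((482.9217834472656, -308.3718566894531), (59.930442810058594, 59.5047492980957), 30.2110538482666) 57.82863023778429
top ((598.2010498046875, -282.10736083984375), (65.37059020996094, 64.93006134033203), 26.681804656982422) 57.444217794627356
scene ((503.7220458984375, -312.210205078125), (98.86714935302734, 147.18368530273438), 88.4776840209961) 79.28254688026081
scene ((589.3897094726562, -262.05548095703125), (76.8510971069336, 154.3181915283203), 19.863801956176758) 76.47079374838835
```

The rows are not in the units I measure in: shifts go in mm and turns go in units of 4 degrees. I convert before sending: -0.0384 m is -38.4, -0.0258 m is -25.8, -6.7 degrees is -1.675.

```bash
cat >> h.py <<'E'
def togo(t,psi,turnfirst=True):
    from bench import r
    o=r.observe(); y=np.radians(o["orientation"][2]); d=np.array(t)-o["ee_pos"]
    turn=(np.degrees(y)-psi+90)%180-90
    a=np.radians(psi) if turnfirst else y
    print("t",o["time"],"pos",o["ee_pos"].round(4),"rpy",o["orientation"].round(2),"q6",o["q"][5].round(1),"turn",turn.round(2),
     "tool d",np.round([d[0]*np.cos(a)+d[1]*np.sin(a), d[0]*np.sin(a)-d[1]*np.cos(a), -d[2]],4))
E
```

Emit:
{"name": "shift_gripper", "arguments": {
  "plan": "1,0,0,0,-1.675\n1,0,0,0,-1.6875\n1,-25.8,-38.4,0,0\n1,-25.8,-38.4,0,0\n1,-25.8,-38.4,0,0"
}}

```text
time: 0.7
ee_pos: [0.2875, 0.5138, 0.2382]
orientation: [-180.0, -0.0, 174.3]
wrist_force: [1.3, 0.0, 0.3]
gripper_width: 0.999
finger_force: 0.0
```

Emit:
{"name": "shift_gripper", "arguments": {
  "plan": "1,-25.8,-38.4,0,0\n1,-25.8,-38.4,0,0\n1,-25.8,-38.4,0,0\n1,-25.8,-38.4,0,0\n1,-25.8,-38.4,0,0"
}}

```text
time: 1.2
ee_pos: [0.3969, 0.3095, 0.2387]
orientation: [180.0, 0.0, 174.3]
wrist_force: [0.4, 1.2, -0.3]
gripper_width: 1.0
finger_force: 0.0
```

Emit:
{"name": "shift_gripper", "arguments": {
  "plan": "1,-25.8,-38.4,0,0\n1,-25.8,-38.4,0,0\n1,-25.8,-38.4,0,0\n1,-25.8,-38.4,0,0\n1,-25.8,-38.4,0,0"
}}

```text
time: 1.7
ee_pos: [0.5061, 0.1055, 0.2388]
orientation: [180.0, 0.0, 174.3]
wrist_force: [1.6, 0.9, 0.2]
gripper_width: 0.998
finger_force: 0.0
```

Emit:
{"name": "shift_gripper", "arguments": {
  "plan": "1,0,0,0,0\n1,0,0,0,0\n1,0,0,0,0"
}}

```text
time: 2.0
ee_pos: [0.5051, 0.1081, 0.2385]
orientation: [180.0, -0.0, 174.3]
wrist_force: [-0.4, -0.3, -0.1]
gripper_width: 1.004
finger_force: 0.0
```

```bash
python3 -c "
from h import *
togo([.5705,-.0154,.045],174.27)"
```

```text
t 2.0 pos [0.5051 0.1081 0.2385] rpy [ 1.7998e+02 -5.0000e-02  1.7429e+02] q6 -75.0 turn 0.02 tool d [-0.0774 -0.1163  0.1935]
```

Emit:
{"name": "shift_gripper", "arguments": {
  "plan": "1,-25.8,-38.8,0,0\n1,-25.8,-38.8,0,0\n1,-25.8,-38.7,0,0\n1,0,0,40,0\n1,0,0,40,0"
}}

```text
time: 2.5
ee_pos: [0.573, -0.0156, 0.1596]
orientation: [180.0, 0.3, 174.3]
wrist_force: [0.3, 0.1, 0.3]
gripper_width: 1.0
finger_force: 0.0
```

Emit:
{"name": "shift_gripper", "arguments": {
  "plan": "1,0,0,30,0\n1,0,0,0,0\n1,0,0,0,0"
}}

```text
time: 2.8
ee_pos: [0.5707, -0.0146, 0.1288]
orientation: [180.0, -0.1, 174.4]
wrist_force: [-0.2, 0.1, 0.5]
gripper_width: 0.999
finger_force: 0.0
```

```bash
python3 - <<'E'
from h import *
from bench import r
togo([.5705,-.0154,.045],174.27)
a=r.snapshot("scene"); cv2.imwrite("pics/s1.png",cv2.resize(a["pixels"][120:270,200:380,::-1],None,fx=4,fy=4,interpolation=cv2.INTER_CUBIC))
E
```

```text
t 2.8 pos [ 0.5707 -0.0146  0.1288] rpy [ 1.7999e+02 -7.0000e-02  1.7439e+02] q6 -88.4 turn 0.12 tool d [ 0.0001 -0.0008  0.0838]
```

View pics/s1.png

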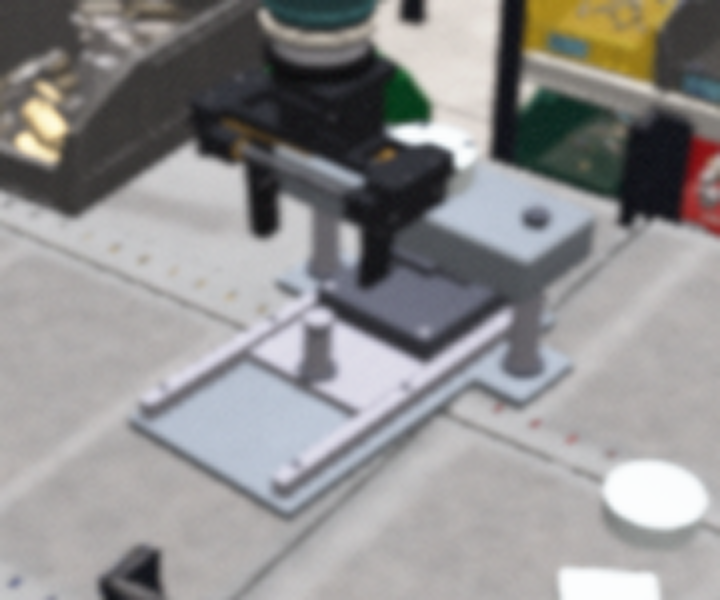

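The fingers are centred above the post (its top is at crop (319,318), so full-image (280,199)), clear of the head. I'll descend and grip.

```bash
python3 -c "
from h import *
from bench import r
print(proj(r.snapshot('scene'),[[.5705,-.0154,.076]]))"
```

```text
[[279.78096183 198.74908797]]
```

Emit:
{"name": "shift_gripper", "arguments": {
  "plan": "1,0,-0.8,40,0\n1,0,0,30,0\n1,0,0,14,0\n0.1,0,0,0,0\n0.1,0,0,0,0",
  "grip_n": 25
}}

```text
time: 3.4
ee_pos: [0.5724, -0.0169, 0.0464]
orientation: [180.0, 0.1, 174.3]
wrist_force: [-0.2, -0.7, 0.8]
gripper_width: 0.843
finger_force: 0.0
```

Emit:
{"name": "shift_gripper", "arguments": {
  "plan": "0.1,0,0,0,0\n0.1,0,0,0,0\n0.1,0,0,0,0\n0.1,0,0,0,0"
}}

```text
time: 3.8
ee_pos: [0.5714, -0.017, 0.0454]
orientation: [180.0, 0.1, 174.3]
wrist_force: [-0.5, -0.0, -0.4]
gripper_width: 0.481
finger_force: 0.0
```

```bash
python3 -c "
from h import *
togo([.5705,-.0154,.045],174.27)"
```

```text
t 3.8 pos [ 0.5714 -0.017   0.0454] rpy [1.8000e+02 7.0000e-02 1.7427e+02] q6 -88.5 turn -0.0 tool d [0.0011 0.0015 0.0004]
```

Emit:
{"name": "shift_gripper", "arguments": {
  "plan": "0.1,0,0,0,0\n0.1,0,0,0,0\n0.1,0,0,0,0\n0.1,0,0,0,0"
}}

```text
time: 4.2
ee_pos: [0.5714, -0.0129, 0.0447]
orientation: [179.6, 0.0, 174.1]
wrist_force: [2.0, 14.8, 0.5]
gripper_width: 0.238
finger_force: 25.0
```

Emit:
{"name": "shift_gripper", "arguments": {
  "plan": "0.1,15,0,0,0\n0.1,25,0,0,0\n0.1,30,0,0,0\n0.1,25,0,0,0\n0.1,15,0,0,0"
}}

```text
time: 4.7
ee_pos: [0.4612, -0.002, 0.0448]
orientation: [179.6, 0.1, 174.1]
wrist_force: [5.9, 17.6, -4.2]
gripper_width: 0.238
finger_force: 25.0
```

Emit:
{"name": "shift_gripper", "arguments": {
  "plan": "0.1,4,0,0,0\n0.1,3,0,0,0\n0.1,2,0,0,0\n0.1,0,0,0,0"
}}

```text
time: 5.1
ee_pos: [0.453, -0.0011, 0.0447]
orientation: [179.6, 0.1, 174.1]
wrist_force: [3.0, 19.4, -2.3]
gripper_width: 0.244
finger_force: 25.0
```

Emit:
{"name": "shift_gripper", "arguments": {
  "plan": "0.1,0,3.5,0,0\n0.1,3,0,0,0\n0.1,0,0,0,0"
}}

```text
time: 5.4
ee_pos: [0.4508, -0.0008, 0.0448]
orientation: [179.9, 0.1, 174.2]
wrist_force: [4.0, 3.9, -3.9]
gripper_width: 0.24
finger_force: 25.0
```

Emit:
{"name": "shift_gripper", "arguments": {
  "plan": "0.1,3,0,0,0\n0.1,0,0,0,0\n0.1,0,0,0,0"
}}

```text
time: 5.7
ee_pos: [0.4507, -0.0008, 0.0448]
orientation: [179.9, 0.5, 174.2]
wrist_force: [14.2, 3.0, -15.0]
gripper_width: 0.243
finger_force: 25.0
```

Emit:
{"name": "shift_gripper", "arguments": {
  "plan": "0.1,-2,0,0,0\n1,0,0,0,0\n1,0,0,0,0\n1,0,0,0,0\n1,0,0,0,0"
}}

```text
time: 6.2
ee_pos: [0.4485, -0.0013, 0.0447]
orientation: [-180.0, -0.0, 174.3]
wrist_force: [0.7, 0.2, 0.6]
gripper_width: 0.582
finger_force: 0.0
```

Emit:
{"name": "shift_gripper", "arguments": {
  "plan": "1,0,0,-40,0\n1,0,0,-50,0\n1,0,0,-50,0\n1,0,-50,0,0\n1,0,-50,0,0"
}}

```text
time: 6.7
ee_pos: [0.4407, -0.1011, 0.1878]
orientation: [-179.9, 0.3, 174.5]
wrist_force: [0.4, -0.2, -0.5]
gripper_width: 0.996
finger_force: 0.0
```

Emit:
{"name": "shift_gripper", "arguments": {
  "plan": "1,0,-50,0,0\n1,0,-50,0,0\n1,0,-40,0,0\n1,0,0,0,0\n1,0,0,0,0"
}}

```text
time: 7.2
ee_pos: [0.4244, -0.2405, 0.1845]
orientation: [180.0, -0.0, 174.1]
wrist_force: [-0.5, 1.0, -0.0]
gripper_width: 0.999
finger_force: 0.0
```

```bash
python3 - <<'E'
from h import *
from bench import r
togo([.4829,-.3084,.11],120.2)
for n,(x0,x1,y0,y1) in dict(top=(225,325,165,255),scene=(220,330,160,245)).items():
    a=r.snapshot(n); cv2.imwrite(f"pics/{n}2.png",cv2.resize(a["pixels"][y0:y1,x0:x1,::-1],None,fx=6,fy=6,interpolation=cv2.INTER_CUBIC))
    np.savez(f"{n}2.npz",**a)
E
```

```text
t 7.2 pos [ 0.4244 -0.2405  0.1845] rpy [ 1.7996e+02 -4.0000e-02  1.7411e+02] q6 -116.6 turn 53.91 tool d [-0.0881  0.0164  0.0745]
```

View pics/top2.png

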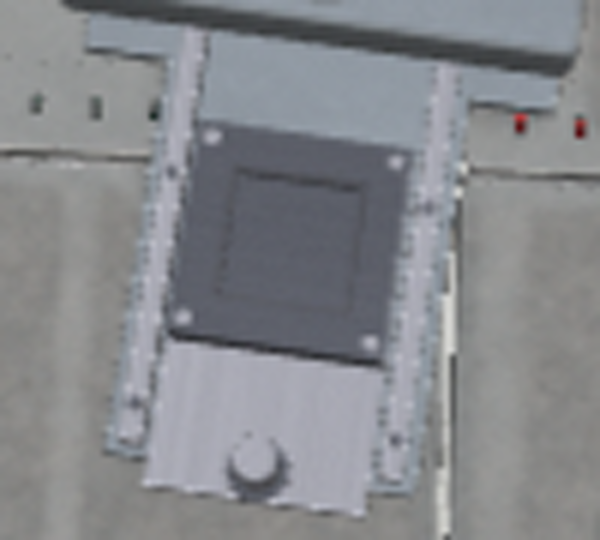

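View pics/scene2.png

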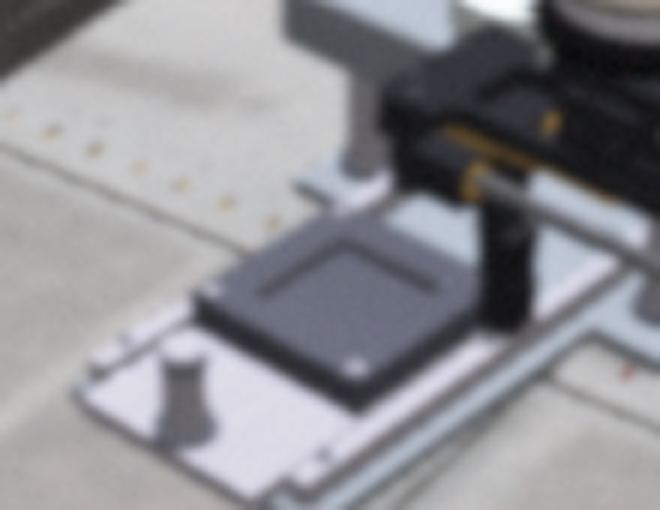

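The sledge is out. In the top crop the die's screws are at (212,136), (397,162), (183,317) and (370,343), and the post top is at (256,458). I'll compare the camera with the touched post.

```bash
python3 - <<'E'
from h import *
S=dict(np.load("top2.npz")); f=lambda a:(np.array(a,float)+.5)/6-.5+[225,165]
sc=ray(S,f([[212,136],[397,162],[183,317],[370,343]]),.048); c=sc.mean(0); p=ray(S,f([[256,458]]),.076)[0]
print("screws",sc.round(4).tolist()); print("cav",c,"post",p,"d",np.linalg.norm((c-p)[:2]),np.degrees(np.arctan2(*(c-p)[1::-1])))
v=sc[1]+sc[3]-sc[0]-sc[2]; w=sc[0]+sc[1]-sc[2]-sc[3]; print("yaw from screws",np.degrees(np.arctan2(v[1],v[0]))+90,np.degrees(np.arctan2(w[1],w[0])))
C=dict(np.load("scene2.npz"));f=lambda a:(np.array(a,float)+.5)/6-.5+[220,160]
print("post scene",ray(C,f([[184,353]]),.076), "screws", ray(C,f([[214,288],[354,366]]),.048))
E
```

```text
screws [[0.6189, 0.0277, 0.048], [0.6094, -0.0661, 0.048], [0.5253, 0.0372, 0.048], [0.5162, -0.0561, 0.048]]
cav [ 0.56744399 -0.0143191   0.048     ] post [ 0.45280885 -0.00341989  0.076     ] d 0.11515211028012784 -5.431204810669445
yaw from screws -5.688683811843276 -5.952611454444475
post scene [[ 0.44547811 -0.00560249  0.076     ]] screws [[ 0.52356856  0.03960996  0.048     ]
 [ 0.51326094 -0.05263874  0.048     ]]
```

Emit:
{"name": "shift_gripper", "arguments": {
  "plan": "1,0,0,0,1.925\n1,0,0,0,1.925\n1,0,0,0,1.925\n1,0,0,0,1.925\n1,0,0,0,1.925"
}}

```text
time: 7.8
ee_pos: [0.4252, -0.2381, 0.1846]
orientation: [180.0, -0.0, 135.6]
wrist_force: [0.2, 0.4, 0.5]
gripper_width: 0.999
finger_force: 0.0
```

Emit:
{"name": "shift_gripper", "arguments": {
  "plan": "1,0,0,0,1.925\n1,0,0,0,1.925\n1,0,0,0,0\n1,0,0,0,0"
}}

```text
time: 8.2
ee_pos: [0.4251, -0.2388, 0.1847]
orientation: [180.0, -0.0, 120.7]
wrist_force: [-0.1, 1.3, 0.4]
gripper_width: 0.996
finger_force: 0.0
```

```bash
python3 -c "
from h import *
togo([.4814,-.3060,.0115],120.2)"
```

```text
t 8.2 pos [ 0.4251 -0.2388  0.1847] rpy [ 1.8000e+02 -1.0000e-02  1.2066e+02] q6 -62.9 turn 0.46 tool d [-0.0864  0.0148  0.1732]
```

Emit:
{"name": "shift_gripper", "arguments": {
  "plan": "1,-43.2,7.4,0,0.1\n1,-43.2,7.4,0,0\n1,0,0,45,0\n1,0,0,45,0\n1,0,0,30,0"
}}

```text
time: 8.7
ee_pos: [0.4801, -0.306, 0.0617]
orientation: [-179.9, -0.2, 120.2]
wrist_force: [-0.1, 0.6, 0.5]
gripper_width: 1.002
finger_force: 0.0
```

Emit:
{"name": "shift_gripper", "arguments": {
  "plan": "1,0,0,20,0\n1,0,0,10,0\n1,0,0,10,0\n1,0,0,0,0"
}}

```text
time: 9.1
ee_pos: [0.481, -0.3068, 0.0241]
orientation: [-180.0, -0.1, 120.0]
wrist_force: [0.1, 0.1, -0.6]
gripper_width: 1.001
finger_force: 0.0
```

```bash
python3 - <<'E'
from h import *
from bench import r
togo([.4814,-.3060,.0115],120.2)
a=r.snapshot("scene"); cv2.imwrite("pics/s3.png",cv2.resize(a["pixels"][210:310,290:420,::-1],None,fx=6,fy=6,interpolation=cv2.INTER_CUBIC))
E
```

```text
t 9.1 pos [ 0.481  -0.3068  0.0241] rpy [-1.7997e+02 -6.0000e-02  1.2003e+02] q6 -65.1 turn -0.17 tool d [0.0004 0.0008 0.0126]
```

View pics/s3.png

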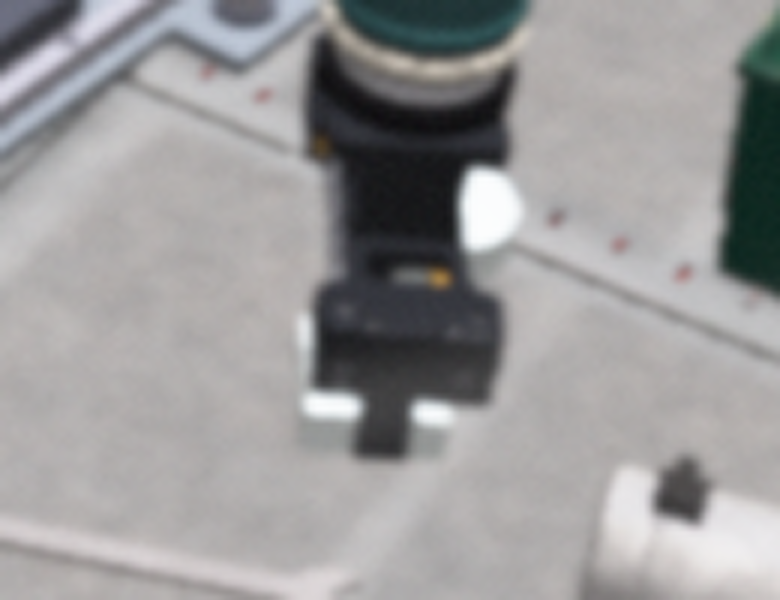

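```bash
python3 - <<'E'
from h import *
from bench import r
C=r.snapshot("scene"); o=r.observe(); p=o["ee_pos"]; y=np.radians(o["orientation"][2])
tx=np.array([np.cos(y),np.sin(y),0]); ty=np.array([np.sin(y),-np.cos(y),0])
g=lambda P:((proj(C,P)-[290,210]+.5)*6-.5).round(0).tolist()
b=p.copy(); b[2]=.024
print("finger end",g([p-.06*ty+s*.009*tx for s in(-1,1)]),"blank near top/bottom edge",g([b-.03*ty+s*.03*tx for s in(-1,1)]),g([b-[0,0,.024]-.03*ty+s*.03*tx for s in(-1,1)]))
E
```

```text
finger end [[408.0, 468.0], [363.0, 464.0]] blank near top/bottom edge [[456.0, 422.0], [309.0, 410.0]] [[449.0, 463.0], [304.0, 451.0]]
```

Emit:
{"name": "shift_gripper", "arguments": {
  "plan": "1,1.5,0.8,6.5,-0.05\n1,0,0,6.5,0\n1,0,0,0,0\n0.4,0,0,0,0\n0.4,0,0,0,0",
  "grip_n": 30
}}

```text
time: 9.7
ee_pos: [0.4812, -0.3056, 0.0119]
orientation: [180.0, 0.0, 120.2]
wrist_force: [-0.3, -0.3, 0.4]
gripper_width: 0.843
finger_force: 0.0
```

Emit:
{"name": "shift_gripper", "arguments": {
  "plan": "0.4,0,0,0,0\n0.4,0,0,0,0\n0.4,0,0,0,0\n0.4,0,0,0,0"
}}

```text
time: 10.1
ee_pos: [0.4814, -0.3057, 0.0119]
orientation: [180.0, 0.0, 120.2]
wrist_force: [0.0, 0.0, 0.5]
gripper_width: 0.678
finger_force: 30.0
```

```bash
python3 -c "
from h import *
togo([.566,-.0123,.12],174.27)"
```

```text
t 10.1 pos [ 0.4814 -0.3057  0.0119] rpy [1.7998e+02 3.0000e-02 1.2016e+02] q6 -65.1 turn -54.11 tool d [-0.0549  0.3003 -0.1081]
```

Emit:
{"name": "shift_gripper", "arguments": {
  "plan": "0.4,0,0,-20,0\n0.4,0,0,-40,0\n0.4,0,0,-40,0\n0.4,0,0,-15,-1.925\n0.4,0,0,0,-1.925"
}}

```text
time: 10.6
ee_pos: [0.4829, -0.3068, 0.1302]
orientation: [180.0, 0.3, 135.9]
wrist_force: [0.1, -0.1, -3.7]
gripper_width: 0.678
finger_force: 30.0
```

Emit:
{"name": "shift_gripper", "arguments": {
  "plan": "0.4,0,0,0,-1.925\n0.4,0,0,0,-1.925\n0.4,0,0,0,-1.925\n0.4,0,0,0,-1.925\n0.4,0,0,0,-1.975"
}}

```text
time: 11.1
ee_pos: [0.4803, -0.3051, 0.1258]
orientation: [180.0, -0.1, 174.6]
wrist_force: [-0.1, 0.4, -3.3]
gripper_width: 0.679
finger_force: 30.0
```

Emit:
{"name": "shift_gripper", "arguments": {
  "plan": "0.4,0,0,0,0\n0.4,-10,35,0,0\n0.4,-10,40,0,0\n0.4,-10,40,0,0\n0.4,-10,40,0,0"
}}

```text
time: 11.6
ee_pos: [0.5362, -0.1539, 0.1262]
orientation: [180.0, -0.0, 174.0]
wrist_force: [0.9, -0.2, -2.5]
gripper_width: 0.675
finger_force: 30.0
```

Emit:
{"name": "shift_gripper", "arguments": {
  "plan": "0.4,-5,40,0,0\n0.4,-5,40,0,0\n0.4,0,30,0,0\n0.4,0,20,0,0\n0.4,0,0,0,0"
}}

```text
time: 12.1
ee_pos: [0.5589, -0.0244, 0.1262]
orientation: [180.0, -0.1, 174.3]
wrist_force: [-0.4, 0.1, -2.8]
gripper_width: 0.673
finger_force: 30.0
```

Emit:
{"name": "shift_gripper", "arguments": {
  "plan": "0.4,0,0,0,0\n0.4,0,0,0,0"
}}

```text
time: 12.3
ee_pos: [0.5591, -0.0277, 0.1265]
orientation: [-180.0, -0.0, 174.2]
wrist_force: [-0.2, 0.4, -3.0]
gripper_width: 0.676
finger_force: 30.0
```

```bash
python3 -c "
from h import *
togo([.566,-.0123,.0625],174.29)"
```

```text
t 12.3 pos [ 0.5591 -0.0277  0.1265] rpy [-1.7997e+02 -3.0000e-02  1.7417e+02] q6 -89.5 turn -0.12 tool d [-0.0054  0.016   0.064 ]
```

Emit:
{"name": "shift_gripper", "arguments": {
  "plan": "0.4,-5.4,16,0,-0.025\n0.4,0,0,20,0\n0.4,0,0,25,0\n0.4,0,0,15,0\n0.4,0,0,0,0"
}}

```text
time: 12.8
ee_pos: [0.564, -0.0116, 0.0639]
orientation: [-180.0, -0.3, 174.3]
wrist_force: [-0.4, 0.2, -2.9]
gripper_width: 0.674
finger_force: 30.0
```

Emit:
{"name": "shift_gripper", "arguments": {
  "plan": "0.4,0,0,0,0\n0.4,0,0,0,0"
}}

```text
time: 13.0
ee_pos: [0.5675, -0.0118, 0.0679]
orientation: [180.0, 0.1, 174.3]
wrist_force: [-0.7, -1.4, -2.8]
gripper_width: 0.679
finger_force: 30.0
```

```bash
python3 - <<'E'
from h import *
from bench import r
togo([.566,-.0123,.0625],174.29)
C=r.snapshot("scene"); o=r.observe(); p=o["ee_pos"]; y=np.radians(o["orientation"][2])
cv2.imwrite("pics/s4.png",cv2.resize(C["pixels"][170:250,240:340,::-1],None,fx=7,fy=7,interpolation=cv2.INTER_CUBIC))
tx=np.array([np.cos(y),np.sin(y),0]); ty=np.array([np.sin(y),-np.cos(y),0])
g=lambda P:((proj(C,P)-[240,170]+.5)*7-.5).round(0).tolist()
b=p.copy(); b[2]-=.0119
Q=[(1,1),(1,-1),(-1,-1)]
print("blank bottom",g([b+.03*(i*tx+j*ty) for i,j in Q]),"top",g([b+[0,0,.024]+.03*(i*tx+j*ty) for i,j in Q]))
d=b.copy(); d[2]=.048; print("die top",g([d+.055*(i*tx+j*ty) for i,j in Q]),"screws",g([d+.047*(i*tx+j*ty) for i,j in Q]))
E
```

```text
t 13.0 pos [ 0.5675 -0.0118  0.0679] rpy [1.7999e+02 1.2000e-01 1.7434e+02] q6 -88.0 turn 0.05 tool d [ 0.0014 -0.0007  0.0054]
blank bottom [[169.0, 246.0], [276.0, 303.0], [370.0, 240.0]] top [[168.0, 199.0], [277.0, 255.0], [372.0, 193.0]]
die top [[85.0, 265.0], [282.0, 372.0], [453.0, 253.0]] screws [[112.0, 264.0], [280.0, 355.0], [427.0, 254.0]]
```

View pics/s4.png

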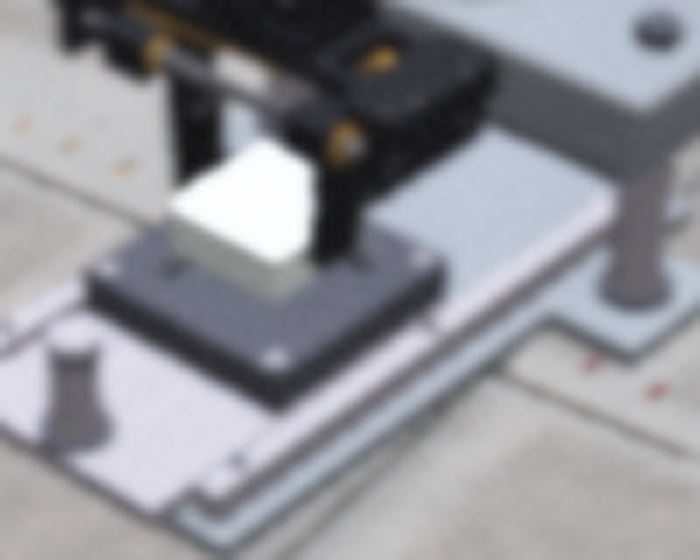

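Emit:
{"name": "shift_gripper", "arguments": {
  "plan": "0.4,0,0,0,0\n0.4,0,0,4,0\n0.4,0,0,3,0\n0.4,0,0,0,0"
}}

```text
time: 13.45
ee_pos: [0.5657, -0.0115, 0.0591]
orientation: [-180.0, -0.1, 174.4]
wrist_force: [0.2, -0.0, -2.5]
gripper_width: 0.676
finger_force: 30.0
```

Emit:
{"name": "shift_gripper", "arguments": {
  "plan": "0.4,0,0,2,0\n0.4,0,0,2,0\n0.4,0,0,0,0"
}}

```text
time: 13.75
ee_pos: [0.566, -0.0115, 0.0553]
orientation: [-180.0, -0.0, 174.4]
wrist_force: [-0.3, 0.9, -2.0]
gripper_width: 0.678
finger_force: 30.0
```

Emit:
{"name": "shift_gripper", "arguments": {
  "plan": "0.4,0,0,1.5,0\n0.4,0,0,1.5,0\n0.4,0,0,1,0\n0.4,0,0,0,0"
}}

```text
time: 14.15
ee_pos: [0.5663, -0.0116, 0.0519]
orientation: [-180.0, -0.0, 174.4]
wrist_force: [-2.0, -0.0, -1.0]
gripper_width: 0.679
finger_force: 30.0
```

Emit:
{"name": "shift_gripper", "arguments": {
  "plan": "0.4,0,0,0.7,0\n0.8,0,0,0,0\n0.8,0,0,0,0\n0.85,0,0,0,0\n0.85,0,0,0,0"
}}

```text
time: 14.65
ee_pos: [0.5664, -0.0116, 0.051]
orientation: [180.0, 0.0, 174.4]
wrist_force: [0.0, -0.4, 0.1]
gripper_width: 0.851
finger_force: 0.0
```

Emit:
{"name": "shift_gripper", "arguments": {
  "plan": "1,0,0,-20,0\n1,0,0,-40,0\n1,0,0,-45,0\n1,0,0,0,0\n1,0,0,0,0"
}}

```text
time: 15.15
ee_pos: [0.5676, -0.0116, 0.1578]
orientation: [180.0, 0.2, 174.4]
wrist_force: [-0.1, 0.9, 0.0]
gripper_width: 1.001
finger_force: 0.0
```

```bash
python3 -c "
from h import *
togo([.4507,-.0008,.17],174.29)"
```

```text
t 15.15 pos [ 0.5676 -0.0116  0.1578] rpy [179.99   0.22 174.37] q6 -88.1 turn 0.08 tool d [ 0.1174 -0.0008 -0.0122]
```

Emit:
{"name": "shift_gripper", "arguments": {
  "plan": "1,39,0,0,0\n1,39,0,0,0\n1,38,-0.8,0,0\n1,0,0,0,0\n1,0,0,0,0"
}}

```text
time: 15.65
ee_pos: [0.4493, -0.0009, 0.1545]
orientation: [-180.0, -0.1, 174.4]
wrist_force: [0.7, 0.1, 0.3]
gripper_width: 0.998
finger_force: 0.0
```

```bash
python3 - <<'E'
from h import *
from bench import r
togo([.4513,-.0008,.045],174.29)
C=r.snapshot("scene")
cv2.imwrite("pics/s5.png",cv2.resize(C["pixels"][150:250,230:350,::-1],None,fx=6,fy=6,interpolation=cv2.INTER_CUBIC))
c=np.array([.566,-.0117,.064]); y=np.radians(-5.7); tx=np.array([np.cos(y),np.sin(y),0]); ty=np.array([-np.sin(y),np.cos(y),0])
print(((proj(C,[c+.03*(i*tx+j*ty) for i,j in((-1,1),(-1,-1),(1,-1),(1,1))])-[230,150]+.5)*6-.5).round(0).tolist())
E
```

```text
t 15.65 pos [ 0.4493 -0.0009  0.1545] rpy [-1.7999e+02 -1.1000e-01  1.7437e+02] q6 -87.7 turn 0.08 tool d [-0.0019  0.0003  0.1095]
[[203.0, 319.0], [295.0, 368.0], [376.0, 314.0], [284.0, 268.0]]
```

View pics/s5.png

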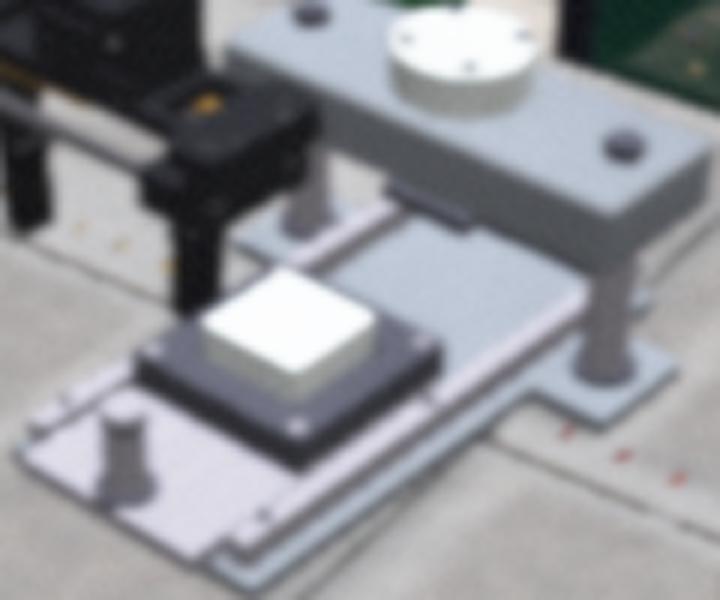

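The blank is seated flat: its top corners at (203,320), (293,372), (375,320) and (284,268) match the seated prediction within a few crop pixels. Next I grip the post and push the sledge home.

Emit:
{"name": "shift_gripper", "arguments": {
  "plan": "1,-2,0,40,0\n1,0,0,40,0\n1,0,0,29,0\n0.1,0,0,0,0\n0.1,0,0,0,0",
  "grip_n": 25
}}

```text
time: 16.2
ee_pos: [0.4534, -0.0013, 0.0467]
orientation: [-180.0, -0.1, 174.4]
wrist_force: [0.2, -0.2, 1.5]
gripper_width: 0.84
finger_force: 0.0
```

Emit:
{"name": "shift_gripper", "arguments": {
  "plan": "0.1,0,0,0,0\n0.1,0,0,0,0\n0.1,0,0,0,0\n0.1,0,0,0,0\n0.1,0,0,0,0"
}}

```text
time: 16.7
ee_pos: [0.4531, -0.0012, 0.0476]
orientation: [180.0, 0.1, 174.4]
wrist_force: [-0.1, -0.4, 0.4]
gripper_width: 0.387
finger_force: 0.0
```

Emit:
{"name": "shift_gripper", "arguments": {
  "plan": "0.1,0,0,0,0\n0.1,0,0,0,0\n0.1,0,0,0,0\n0.1,0,0,0,0"
}}

```text
time: 17.1
ee_pos: [0.4528, -0.001, 0.0471]
orientation: [180.0, -0.0, 174.4]
wrist_force: [-0.9, 1.4, 2.6]
gripper_width: 0.245
finger_force: 25.0
```

Emit:
{"name": "shift_gripper", "arguments": {
  "plan": "0.1,-6,0,0,0\n0.1,-12,0,0,0\n0.1,-15,0,0,0\n0.1,-15,0,0,0\n0.1,-15,0,0,0"
}}

```text
time: 17.6
ee_pos: [0.5152, -0.0072, 0.0471]
orientation: [180.0, -0.1, 174.4]
wrist_force: [-4.1, 2.3, 6.4]
gripper_width: 0.245
finger_force: 25.0
```

Emit:
{"name": "shift_gripper", "arguments": {
  "plan": "0.1,-15,0,0,0\n0.1,-15,0,0,0\n0.1,-15,0,0,0\n0.1,-8,0,0,0\n0.1,-4,0,0,0"
}}

```text
time: 18.1
ee_pos: [0.5727, -0.0129, 0.0472]
orientation: [180.0, -0.0, 174.4]
wrist_force: [-3.2, 1.7, 6.2]
gripper_width: 0.24
finger_force: 25.0
```

Emit:
{"name": "shift_gripper", "arguments": {
  "plan": "0.1,-3,0,0,0\n0.1,-2,0,0,0\n0.1,0,0,0,0"
}}

```text
time: 18.4
ee_pos: [0.5772, -0.0134, 0.0471]
orientation: [180.0, 0.0, 174.4]
wrist_force: [-0.4, 1.6, 3.3]
gripper_width: 0.242
finger_force: 25.0
```

Emit:
{"name": "shift_gripper", "arguments": {
  "plan": "0.1,-3,0,0,0\n0.1,-2,0,0,0\n0.1,-2,0,0,0\n0.1,0,0,0,0"
}}

```text
time: 18.8
ee_pos: [0.5818, -0.0138, 0.0471]
orientation: [180.0, -0.3, 174.4]
wrist_force: [-9.2, 1.6, 10.7]
gripper_width: 0.238
finger_force: 25.0
```

Emit:
{"name": "shift_gripper", "arguments": {
  "plan": "0.1,-3,0,0,0\n0.1,0,0,0,0\n0.1,0,0,0,0"
}}

```text
time: 19.1
ee_pos: [0.5818, -0.0138, 0.047]
orientation: [-180.0, -0.7, 174.4]
wrist_force: [-17.2, 2.5, 18.0]
gripper_width: 0.243
finger_force: 25.0
```

Home against the rear stop (129.6 mm of travel, force up, no further motion). I'll relax, release, rise and retreat.

Emit:
{"name": "shift_gripper", "arguments": {
  "plan": "0.1,2.2,0,0,0\n0.1,0,0,0,0\n1,0,0,0,0\n1,0,0,0,0\n1,0,0,0,0"
}}

```text
time: 19.6
ee_pos: [0.585, -0.0145, 0.0466]
orientation: [-180.0, 0.0, 174.4]
wrist_force: [0.0, -0.8, 0.5]
gripper_width: 0.491
finger_force: 0.0
```

Emit:
{"name": "shift_gripper", "arguments": {
  "plan": "1,0,0,0,0\n1,0,0,-30,0\n1,0,0,-45,0\n1,0,0,-45,0\n1,30,0,-35,0"
}}

```text
time: 20.1
ee_pos: [0.5585, -0.0117, 0.2054]
orientation: [-180.0, 0.3, 174.4]
wrist_force: [0.4, -0.3, 1.9]
gripper_width: 0.94
finger_force: 0.0
```

Emit:
{"name": "shift_gripper", "arguments": {
  "plan": "1,30,35,0,0\n1,20,45,0,0\n1,0,50,0,0\n1,0,50,0,0\n1,0,50,0,0"
}}

```text
time: 20.6
ee_pos: [0.5279, 0.2243, 0.2023]
orientation: [180.0, 0.1, 174.4]
wrist_force: [1.6, 0.4, 1.2]
gripper_width: 1.0
finger_force: 0.0
```

Emit:
{"name": "shift_gripper", "arguments": {
  "plan": "1,0,0,0,0\n1,0,0,0,0"
}}

```text
time: 20.8
ee_pos: [0.5277, 0.2235, 0.2016]
orientation: [-180.0, -0.0, 174.5]
wrist_force: [-0.2, -0.9, -0.8]
gripper_width: 0.997
finger_force: 0.0
```

```bash
python3 - <<'E'
from h import *
from bench import r
C=r.snapshot("scene"); T=r.snapshot("top")
a=cv2.resize(C["pixels"][130:250,225:360,::-1],None,fx=5,fy=5,interpolation=cv2.INTER_CUBIC)
cv2.imwrite("pics/s6.png",a)
E
```

View pics/s6.png

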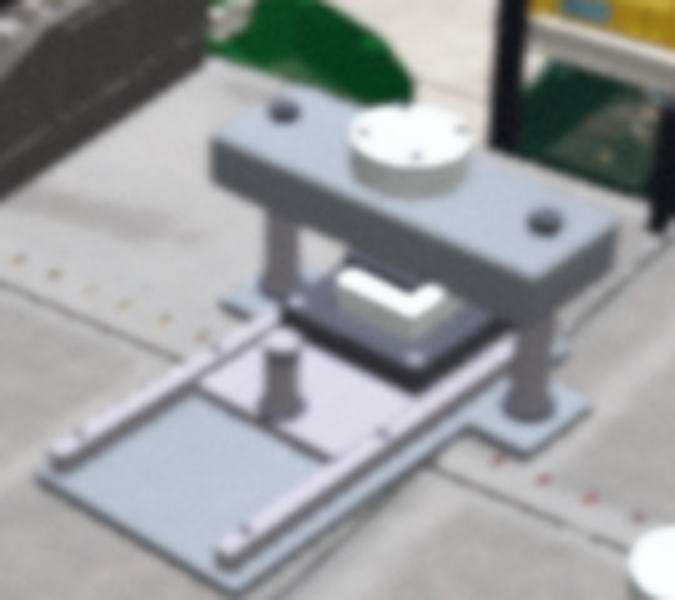

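The sledge is home: the blank, around crop (395,300), lies flat in the die under the punch, and the post at (282,345) is clear of the gripper.

```bash
python3 -c "
from bench import r
print(r.sign_off())"
```

```text
the job is handed in; nothing more can be done
None
```

The job is handed in at about 21 s: I drew the sledge out to its front stop, seated the square blank flat in the cavity and let go of it, then pushed the sledge home to its rear stop with the blank still seated and moved the arm clear.

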